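# Index the case carousel to bay four and file a case in it

### The job

Turn the carousel by its handle until the bay marked with four studs has clicked into place at the pointer. Then take the flat clear case out of its stand and file it on edge in that bay, pushed right down and left standing there, without disturbing the other things on the desk.

Things in the scene. Friction and masses are not known exactly. Their poses are not given: they have to be found in the camera images.
- carousel: Fixed base of the carousel: a dark steel disc on the desk, 176 mm across, carrying the turning plywood deck. Origin on the desk, on the vertical turning axis; z up; its -x axis points to the pointer, which is fixed to the base on the robot's side.
- pointer (a point): Tip of the pointer: a slim flat aluminium post with a pointed top, 14 mm wide, 60 mm high, 151 mm from the turning axis, that marks the loading place. It does not turn.
- rotor (a joint): Turning deck's angle, rad, positive counter-clockwise from above, endless both ways. Spring detent every pi/3: at 0 the one-stud bay is at the pointer, at pi/3 two studs, 2pi/3 three, +pi or -pi four, and so on. Starts within 1.3 of 0 and settles on a click, 2 or 3 clicks from four. Turning takes about 0.1 N m; let go within 0.35 rad of a click, it snaps home.
- handle (a point): Middle of the carousel's handle, on the turning axis, 145 mm above the desk: a wooden bar 16 mm thick, 64 mm long, from 123 to 159 mm above the desk, on a post. The point turns with the deck. Its x axis is across the bar (the direction in which to pinch it), its y axis along the bar, z up; at joint value 0 its x axis is parallel to the base's.
- bay4_rim (a point): Point on the deck's rim in the middle of the four-stud bay, 128 mm from the turning axis; it turns with the deck. At the pointer it lies on the line from the axis to the pointer.
- bay1_rim (a point): Rim point of the one-stud bay, 128 mm from the turning axis, on the deck: a plywood disc 256 mm across, top 34 mm above the desk. Six equal leaning slots stand on it in a ring, each marked on the rim outside it by one to six dark round studs (9 mm), the count rising clockwise from above. The one- and two-stud bays hold cases already (fixed, tops about 128 mm above the desk); the others are empty.
- bay4_floor (a point): Middle of the four-stud bay's slot floor, 62 mm from the turning axis, 48 mm above the desk; turns with the deck. z axis up the slot, leaning 30 degrees from vertical away from the turning axis; y across the slot (tangential); x through it, inward and up. Inside: 22 mm through (x), 68 mm across (y); along z the outer lip is 45 mm high, inner wall and side cheeks 30. Walls 3 mm.
- stand_floor (a point): Middle of the slot floor in the fixed plywood stand, 24 mm above the desk. Site z is vertical; point -x is the way the slot leans (30 degrees from vertical, roughly to the robot). Inside 22 by 68 mm, lip on the leaning side 45 mm, back 30, side cheeks 80 high: the case can only be held by its two large faces, the tool leaning like the slot. Foot 85 by 90 mm.
- case: Loose flat clear case, about 60 g, lid fixed shut. Solid body 58 mm (x) by 88 (y) by 14 (z, towards the lid); thin rims seen out to 65x91x17 mm touch nothing. Origin at the centre of its large underside. Starts on a short edge in the stand, against the lip: y up the slot, z outward, top 43 mm above the lip. In the bay either short edge may be down and the lid face either way.
- case_mid (a point): The centre of the case's solid body, 7 mm along z from its origin; axes as the case's. When the case stands on the slot's floor this is 44 mm up the slot.
- pot_a: Small clear bead pot with round lid, 36 mm across, 33 mm high. Bystander. Origin under its centre.
- spool_a: Thread spool standing upright, 26 mm across, 35 mm high. Bystander. Origin under its centre.
- spool_b: Thread spool standing upright, 28 mm across, 38 mm high. Bystander. Origin under its centre.
- pliers: Flat pliers lying down, 139 by 43 mm, 12 mm high. Bystander. Origin under its centre.
- block: Square steel bench block, 60 by 60 mm, 15 mm high. Bystander. Origin under its centre.

How it is judged:
By the outcome, as a careful person would: the job done as asked, in the order asked, and still so for the second after the job is handed in, with the robot touching nothing.
It also fails if it takes over 72 s, if anything falls off the work surface, if the arm or the gripper's body presses on something with over 40 N, if the wrist force passes 120 N, or if a joint passes its speed limit or range.

### The arm

A 6-joint arm with a two-finger parallel gripper is mounted at the origin on a cart in front of the work surface, level with it; the furniture and walls round the work are solid. World frame = base frame: x ahead of the robot, y to its left, z up, the work surface at z = 0. Lengths are in m, angles in rad, forces in N, time in s.
With the tool pointing down it reaches from about 0.275 to 0.975 m from the base axis. Payload 8.4 kg.
Tool frame: the origin (TCP) lies midway between the tips of the shut fingers; the grasp point (between the pads) lies 19 mm behind it; z points along the fingers, y is the line along which they close (so a half turn about z gives the same grasp; the last joint's range is limited). The gripper opens to 92 mm and grips with 3 to 60 N. Pads are 20 mm wide; open, the fingers measure 128 mm over their backs; the gripper's body (75 mm by 189 mm) begins 69 mm behind the grasp point.
Start: joints at [1.298, 0.353, 1.633, -0, 1.155, -0.002], TCP at [0.167, 0.602, 0.215] pointing down, gripper open.
Joint ranges: [-2.63, 2.63], [-0.92, 2.1], [0.06, 2.66], [-1.3, 4.44], [0, 2.69], [-3.02, 3.02]. Speed limits (rad/s): [2.22, 2.22, 2.79, 3.14, 3.14, 3.14].

### API

Orientations are given as a unit quaternion [w, x, y, z].
In Python, from plant import env gives the robot as it stands.
- The arm moves only by the tool carry_out, never from a script. Its argument "motion" is a list of rows, each a list of 3 entries, a list of its own where there are three numbers: the shift along the tool's x, y, z in m, then the turn, a rotation vector about the tool's x, y, z in rad, then the closure, from 0 (fully open) to 1 (shut). A call has 1 to 10 rows; each row is the pose to reach, as a shift and turn from the pose commanded when the call began, along the tool's axes at that moment; what a row does not reach only later rows make up. A row lasts 1/10 s, in which the tool goes at most 50 mm and 8.59 degrees, less where a joint would pass 70% of its speed; a pose out of reach is approached as far as the arm can. A call with a gripper value outside its range is refused whole. The fingers move at their own pace and stop on an object; the grip force is fixed at half the most. Time passes only in rows, so rows that repeat a pose let the fingers close. It gives the time, the measured TCP pose, the force, the opening and the grip force at its end, in the units of the state.
- env.sense(): the state, without advancing time (a new reading comes with each control period).
- env.grab_frame(name): name is "scene" or "top" or "wrist"; returns the picture (420x560x3 uint8, blue, green, red); there is no depth.
- env.camera_model(name): a dict with "fovy" (degrees; the focal length in pixels is half the picture's height over the tangent of half this angle, whatever the lens; pixels are square), "cx", "cy" (the principal point, pixels), "R" (3x3) and "t" (3): a world point X has camera coordinates R X + t. Camera axes: x right, y down, z forward; pixel columns grow to the right and rows downward; lengths in m; the calibration is good to about 2 mm. The wrist camera is an equidistant fisheye: a pixel r from the principal point sees the ray r / f radians off the axis. A picture is of the moment at which its call begins: read the wrist's pose just before it. camera_model takes no time and is no camera call; for the wrist camera it gives the pose at the moment of the call.
- env.hand_in(): hands the job in; it is judged then, once.
The state is a dict: "t": time; "joint_positions": joint angles; "dq": joint speeds; "joint_torque": joint torques, N m; "tcp_pos": TCP position; "orientation": TCP orientation; "wrist_force": force on the tool from outside, world axes, zero at the start; "wrist_torque": the same for the moment, N m; "grip_width": finger opening in m; "grip_force": force on a finger pad.
Only numpy, scipy, OpenCV 4.12 (cv2) and the standard library are available. Lean on these libraries where they do the work, as an engineer would, in place of code of your own. Each camera call takes 0.05 s, during which the arm holds its last target. There are 200 camera calls.

## Working session

There is one attempt and no reset: what is moved stays moved. The work goes in short steps, Python scripts to look and compute and a tool call to move; the robot and the scene stay as the last step left them, time stands still between calls to the robot, and variables do not carry over. Pictures are saved under pics/ and viewed, at most 10 in all, crops included, and the job is handed in when it is done.

Besides the shell and the picture viewer there is one more tool, called as name(argument=value, ...) on one line, values as JSON. carry_out: Moves the arm, as the interface text tells. Its arguments: {"type":"object","properties":{"motion":{"type":"array"}},"required":["motion"]}

```bash
ls; mkdir -p pics
python3 - <<'E'
from plant import env
import cv2,json,numpy as np
for n in("scene","top"):
    m=env.camera_model(n);print(n,m)
    im=env.grab_frame(n);cv2.imwrite(f"pics/{n}0.png",im)
s=env.sense();print(s)
E
```

```text
pics
scene {'fovy': 55.96272414864378, 'cx': 282.3705698472431, 'cy': 208.46657746455486, 'R': array([[ 0.62841645, -0.7778683 , -0.00369839],
       [-0.34371355, -0.27340443, -0.89839358],
       [ 0.69782073,  0.56583648, -0.43917571]]), 't': array([-0.3968002 ,  0.28838275,  0.51565323])}
top {'fovy': 56.80210473360392, 'cx': 280.83931344425, 'cy': 213.80778894373645, 'R': array([[ 2.38611314e-02, -9.99713681e-01,  1.78940748e-03],
       [-9.94500151e-01, -2.39192082e-02, -1.01967253e-01],
       [ 1.01980859e-01,  6.53488011e-04, -9.94786147e-01]]), 't': array([-0.09304899,  0.57422135,  0.96385725])}
{'t': 0.1, 'joint_positions': array([ 1.29758834e+00,  3.53589911e-01,  1.63404538e+00, -3.26062057e-05,
        1.15518208e+00, -2.40835063e-03]), 'dq': array([ 0.00053369, -0.00117295, -0.00320225,  0.00036367, -0.00079761,
        0.00263334]), 'joint_torque': array([ 1.63132660e-03, -5.94912457e+01, -3.34930265e+01,  6.97841565e-02,
        1.83899357e-02, -5.00757733e-05]), 'tcp_pos': array([0.16708704, 0.60180124, 0.21393803]), 'orientation': array([-6.93515294e-05,  1.34979924e-01,  9.90848144e-01, -6.08602639e-04]), 'wrist_force': array([-0.39711182,  0.22870826, -0.06214696]), 'wrist_torque': array([-0.04850711,  0.01870962, -0.01562661]), 'grip_force': 0.0, 'grip_width': 0.09187269570195686}
```

View pics/scene0.png

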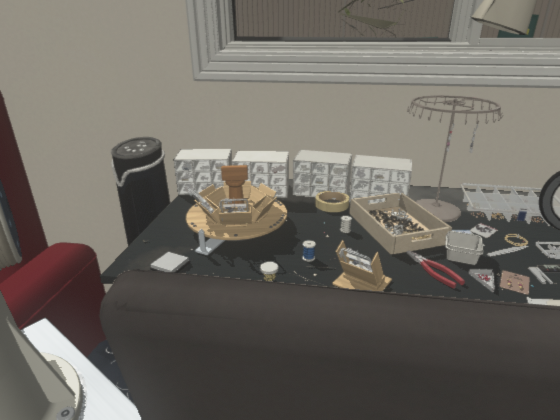

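Run:
```python
import cv2
im=cv2.imread("pics/top0.png");cv2.imwrite("pics/top0b.png",cv2.resize(im,(784,588),interpolation=cv2.INTER_CUBIC))
```

```text
(no output)
```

View pics/top0b.png

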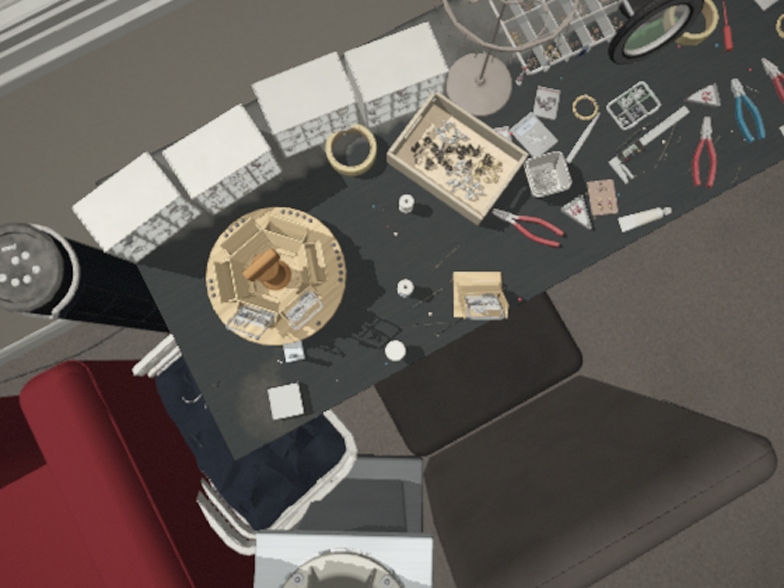

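The scene shows the carousel (240,212) with its pointer at (203,240) and the stand at (362,268). In the 1.4x top view, the carousel is at (275,275), the pointer at (292,350), the stand with the case at (480,297), the spools at (405,203) and (405,288), the pot at (395,350), the block at (286,401) and the pliers at (530,228).

```bash
cat > h.py <<'E'
import numpy as np,cv2
from scipy.spatial.transform import Rotation as Rn
def foc(m): return 210/np.tan(np.radians(m["fovy"]/2))
def ray(m,u,v,fish=False):
    x,y=(u-m["cx"])/foc(m),(v-m["cy"])/foc(m)
    if fish:
        r=np.hypot(x,y)+1e-12; d=np.array([np.sin(r)*x/r,np.sin(r)*y/r,np.cos(r)])
    else: d=np.array([x,y,1.])
    return -m["R"].T@m["t"], m["R"].T@d
def onz(m,u,v,z,fish=False):
    c,d=ray(m,u,v,fish); return c+d*(z-c[2])/d[2]
def proj(m,X,fish=False):
    p=m["R"]@np.asarray(X,float)+m["t"]
    if fish:
        r=np.hypot(p[0],p[1]); th=np.arctan2(r,p[2]); q=p[:2]/r*th
    else: q=p[:2]/p[2]
    return q*foc(m)+[m["cx"],m["cy"]]
def tri(*mr):  # list of (c,d): closest point
    A=np.zeros((3,3));b=np.zeros(3)
    for c,d in mr:
        d=d/np.linalg.norm(d);P=np.eye(3)-np.outer(d,d);A+=P;b+=P@c
    return np.linalg.solve(A,b)
E
python3 - <<'E'
from h import *
from plant import env
m=env.camera_model("top");im=cv2.imread("pics/top0.png")
hsv=cv2.cvtColor(im,cv2.COLOR_BGR2HSV)
k=cv2.inRange(hsv,(8,50,90),(30,255,255)); k=cv2.morphologyEx(k,cv2.MORPH_CLOSE,np.ones((5,5)))
for c in cv2.findContours(k,cv2.RETR_EXTERNAL,cv2.CHAIN_APPROX_NONE)[0]:
    if cv2.contourArea(c)>500:
        print(cv2.contourArea(c),cv2.boundingRect(c))
        if cv2.contourArea(c)>5000:
            h=cv2.convexHull(c); e=cv2.fitEllipse(h);print(e)
            P=np.array([onz(m,*p[0],.034)[:2] for p in h]);A=np.c_[2*P,np.ones(len(P))]
            s=np.linalg.lstsq(A,(P**2).sum(1),rcond=None)[0];print("centre",s[:2],"r",np.sqrt(s[2]+s[:2]@s[:2]))
def crop(x,y,w,h,s): return cv2.resize(im[y:y+h,x:x+w],None,fx=s,fy=s,interpolation=cv2.INTER_CUBIC)
a=crop(140,140,115,150,4);b=crop(265,130,110,150,3)
o=np.zeros((600,460+330,3),np.uint8);o[:600,:460]=a;o[:450,460:]=b
cv2.imwrite("pics/c1.png",o)
E
```

```text
1133.0 (323, 194, 41, 34)
7669.0 (147, 148, 101, 99)
((196.72540283203125, 196.80613708496094), (98.44624328613281, 100.97871398925781), 58.42190170288086)
centre [0.61600141 0.13672953] r 0.12804885334641508
970.0 (232, 88, 37, 38)
3753.0 (277, 68, 96, 88)
```

View pics/c1.png

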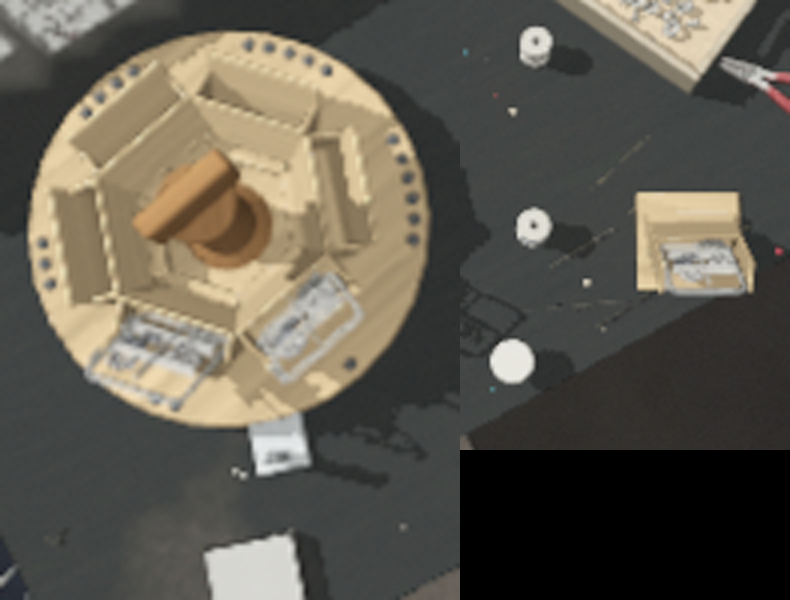

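The top crop shows studs of 1 at crop (350,364), 2 hidden under the lower-left case, 3 at (43,263), 4 at (110,90), 5 at (290,52) and 6 at (407,190). The pointer's plate is at (280,440), so the deck looked half-way between clicks at that moment. The stand with the case is at (695,250). I'll take a fresh picture once the deck has settled.

Run:
```python
from h import *
from plant import env
ms=env.camera_model("scene");mt=env.camera_model("top")
for i in range(3): env.grab_frame("top")
t=env.grab_frame("top");s=env.grab_frame("scene");print(env.sense()["t"])
cv2.imwrite("pics/top1.png",t);cv2.imwrite("pics/scene1.png",s)
def crop(im,x,y,w,h,f): return cv2.resize(im[y:y+h,x:x+w],(w*f,h*f),interpolation=cv2.INTER_CUBIC)
o=np.zeros((600,800,3),np.uint8)
o[:400,:345]=crop(t,140,142,115,133,3)[:400]
o[:330,360:780]=crop(s,180,160,70,55,6)
o[330:600,360:600]=crop(s,185,225,40,45,6)
o[330:600,610:790]=crop(t,200,240,30,45,6)
o[405:600,0:350]=crop(s,330,240,70,39,5)
cv2.imwrite("pics/c2.png",o)
g=cv2.cvtColor(t,cv2.COLOR_BGR2GRAY).astype(float)
C=np.array([.616,.1367])
# studs: dark on ring r~0.118
for r in (.116,.120):
    th=np.radians(np.arange(0,360,1.5));
    v=[]
    for a in th:
        u=proj(mt,[C[0]+r*np.cos(a),C[1]+r*np.sin(a),.034]);v.append(cv2.getRectSubPix(g.astype(np.float32),(1,1),tuple(u))[0,0])
    v=np.array(v);w=[round(np.degrees(th[i]),1) for i in range(len(v)) if v[i]<v[i-1] and v[i]<=v[(i+1)%len(v)] and v[i]<110]
    print(r,w)
```

```text
0.35Traceback (most recent call last):
  File "<stdin>", line 9, in <module>
ValueError: could not broadcast input array from shape (399,345,3) into shape (400,345,3)
```

Run:
```python
from h import *
from plant import env
ms=env.camera_model("scene");mt=env.camera_model("top")
t=cv2.imread("pics/top1.png");s=cv2.imread("pics/scene1.png")
def crop(im,x,y,w,h,f): return cv2.resize(im[y:y+h,x:x+w],(w*f,h*f),interpolation=cv2.INTER_CUBIC)
o=np.zeros((600,800,3),np.uint8)
o[:399,:345]=crop(t,140,142,115,133,3)
o[:330,360:780]=crop(s,180,160,70,55,6)
o[330:600,360:600]=crop(s,185,225,40,45,6)
o[330:600,610:790]=crop(t,200,240,30,45,6)
o[405:600,0:350]=crop(s,330,240,70,39,5)
cv2.imwrite("pics/c2.png",o)
g=cv2.cvtColor(t,cv2.COLOR_BGR2GRAY).astype(np.float32)
C=np.array([.616,.1367])
for r in (.116,.120):
    th=np.radians(np.arange(0,360,1.5));
    v=[]
    for a in th:
        u=proj(mt,[C[0]+r*np.cos(a),C[1]+r*np.sin(a),.034]);v.append(cv2.getRectSubPix(g,(1,1),tuple(map(float,u)))[0,0])
    v=np.array(v);w=[round(np.degrees(th[i]),1) for i in range(len(v)) if v[i]<v[i-1] and v[i]<=v[(i+1)%len(v)] and v[i]<130]
    print(r,w)
```

```text
0.116 [np.float64(39.0), np.float64(109.5), np.float64(223.5), np.float64(267.0), np.float64(274.5), np.float64(280.5), np.float64(286.5), np.float64(292.5), np.float64(300.0), np.float64(330.0)]
0.12 [np.float64(33.0), np.float64(39.0), np.float64(46.5), np.float64(52.5), np.float64(97.5), np.float64(103.5), np.float64(109.5), np.float64(223.5), np.float64(267.0), np.float64(273.0), np.float64(280.5), np.float64(286.5), np.float64(292.5), np.float64(300.0), np.float64(330.0), np.float64(343.5), np.float64(349.5)]
```

View pics/c2.png

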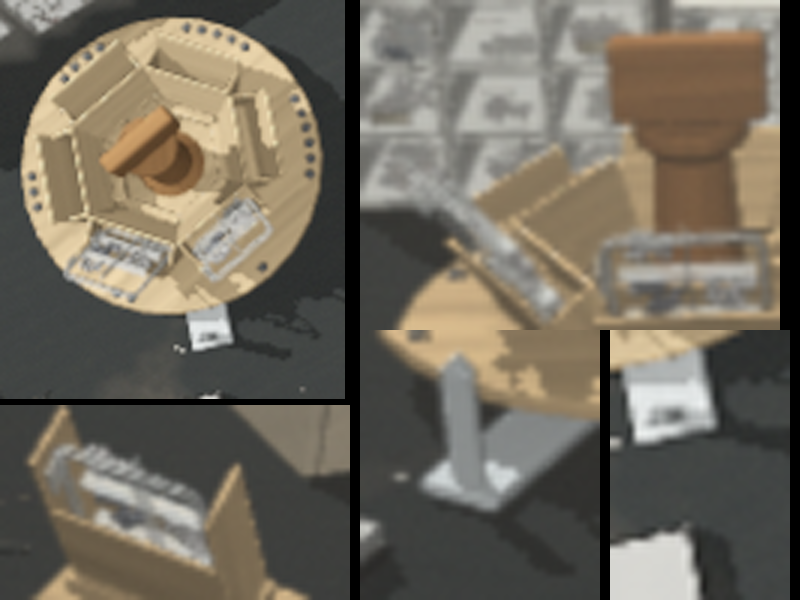

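The deck stands still: world angles are about 43° for the four studs and 223.5° for the single one. The pointer tip is at scene pixel (201.3,229.7), and the handle bar is at crop (140,142).

Run:
```python
from h import *
from plant import env
ms=env.camera_model("scene");mt=env.camera_model("top")
t=cv2.imread("pics/top1.png");C=np.array([.616,.1367])
print("camtop",-mt["R"].T@mt["t"])
p=onz(ms,201.3,229.7,.06);d=p[:2]-C;print("tip",p,np.hypot(*d),np.degrees(np.arctan2(d[1],d[0]))%360,"in top",proj(mt,p))
# scene check of carousel centre: handle top corners in scene crop (610,38),(768,34)
for u,v in((608,38),(768,34)): print("bar top corner",onz(ms,180+(u-360)/6,160+v/6,.159))
# plate end corners in top on z~.01
for u,v in((638,440),(716,428)):
    q=onz(mt,200+(u-610)/6,240+(v-330)/6,.006);print("plate",q,np.degrees(np.arctan2(q[1]-C[1],q[0]-C[0]))%360)
h=cv2.cvtColor(t,cv2.COLOR_BGR2HSV);print([h[142+y//3,140+x//3] for x,y in((140,140),(160,125),(180,165),(60,60),(120,165))])
# stand mask pixels: corners on top image (from c1: crop 3x offset 265,130 at x460)
for u,v,z in((636,192,.012),(738,193,.012),(640,290,.012),(755,292,.012)):
    print("stand",onz(mt,265+(u-460)/3,130+v/3,z))
for n,u,v,z in(("spool",536,38,.035),("spool",534,222,.035),("pot",512,361,.033)):
    print(n,onz(mt,265+(u-460)/3,130+v/3,z))
k=cv2.inRange(h,(5,120,60),(16,255,255));k[:, :150]=0;k[:,250:]=0;k[:150]=0;k[240:]=0
cs=cv2.findContours(k,cv2.RETR_EXTERNAL,cv2.CHAIN_APPROX_NONE)[0]
for c in cs:
    if cv2.contourArea(c)>30: print(cv2.contourArea(c),cv2.minAreaRect(c))
```

```text
camtop [ 0.47498849 -0.0799173   1.01755011]
tip [0.46830057 0.09768753 0.06      ] 0.1527648317185145 194.79586635281265 in top [207.64115277 254.62031804]
bar top corner [0.59303414 0.15645959 0.159     ]
bar top corner [0.63617431 0.1094664  0.159     ]
plate [0.45819421 0.11498201 0.006     ] 187.8360932134646
plate [0.46413579 0.08157897 0.006     ] 199.94900500803635
[array([ 16, 123, 199], dtype=uint8), array([ 16, 125, 189], dtype=uint8), array([ 15, 140,  89], dtype=uint8), array([90, 10, 49], dtype=uint8), array([ 15, 136, 107], dtype=uint8)]
stand [ 0.63285992 -0.19005721  0.012     ]
stand [ 0.63412659 -0.27904201  0.012     ]
stand [ 0.54730068 -0.1945968   0.012     ]
stand [ 0.54795376 -0.29406403  0.012     ]
spool [ 0.76161607 -0.09945008  0.035     ]
spool [ 0.60138893 -0.10117437  0.035     ]
pot [ 0.48336148 -0.08525179  0.033     ]
549.0 ((191.75001525878906, 194.75001525878906), (28.991378784179688, 26.870054244995117), 45.0)
```

```bash
cat > go.py <<'E'
# usage: plan(pos, yaw_deg, tilt_deg): tool y azimuth yaw, tool z tilted by tilt towards +tool-y azimuth
from h import *
from plant import env
def tool(yaw,tilt=0):
    a,t=np.radians([yaw,tilt]);r=np.array([np.cos(a),np.sin(a),0]);k=np.array([0,0,1.])
    z=np.sin(t)*r-np.cos(t)*k; y=np.cos(t)*r+np.sin(t)*k
    return np.c_[np.cross(y,z),y,z]
def plan(pos,yaw,tilt=0):
    s=env.sense();q=s["orientation"];R=Rn.from_quat(np.r_[q[1:],q[0]]).as_matrix()
    d=R.T@(np.array(pos)-s["tcp_pos"]);v=Rn.from_matrix(R.T@tool(yaw,tilt)).as_rotvec()
    print("t",round(s["t"],2),"tcp",s["tcp_pos"].round(4),"j",s["joint_positions"].round(2),"yaw",np.degrees(np.arctan2(R[1,1],R[0,1])).round(1),"w",s["grip_width"].round(4))
    print("shift",d.round(4),"turn",v.round(4))
E
python3 -c "
from go import *
plan([.4,.37,.32],74.5-75)"
```

```text
Traceback (most recent call last):
  File "go.py", line 11, in plan
    print("t",round(s["t"],2),"tcp",s["tcp_pos"].round(4),"j",s["joint_positions"].round(2),"yaw",np.degrees(np.arctan2(R[1,1],R[0,1])).round(1),"w",s["grip_width"].round(4))
                                                                                                                                                     ^^^^^^^^^^^^^^^^^^^^^
AttributeError: 'float' object has no attribute 'round'
```

carry_out(motion=[[[-0.05,-0.03,-0.1],[0,0,0.15],0],[[-0.286,-0.161,-0.105],[0,0,1.3],0],[[-0.286,-0.161,-0.105],[0,0,1.3],0],[[-0.286,-0.161,-0.105],[0,0,1.3],0],[[-0.286,-0.161,-0.105],[0,0,1.3],0],[[-0.286,-0.161,-0.105],[0,0,1.3],0],[[-0.286,-0.161,-0.105],[0,0,1.3],0],[[-0.286,-0.161,-0.105],[0,0,1.3],0],[[-0.286,-0.161,-0.105],[0,0,1.3],0],[[-0.286,-0.161,-0.105],[0,0,1.3],0]])

```text
t: 1.35
tcp_pos: [0.4002, 0.3701, 0.3197]
orientation: [-0.0, 0.708, 0.706, 0.0]
wrist_force: [-0.6, 0.6, -0.2]
grip_width: 0.092
grip_force: 0.0
```

```bash
python3 -c "
from go import *
plan([.617,.137,.28],-75)"
```

```text
Traceback (most recent call last):
  File "go.py", line 11, in plan
    print("t",round(s["t"],2),"tcp",s["tcp_pos"].round(4),"j",s["joint_positions"].round(2),"yaw",np.degrees(np.arctan2(R[1,1],R[0,1])).round(1),"w",s["grip_width"].round(4))
                                                                                                                                                     ^^^^^^^^^^^^^^^^^^^^^
AttributeError: 'float' object has no attribute 'round'
```

carry_out(motion=[[[-0.233,0.217,0.04],[0,0,1.3],0],[[-0.233,0.217,0.04],[0,0,1.3],0],[[-0.233,0.217,0.04],[0,0,1.3],0],[[-0.233,0.217,0.04],[0,0,1.3],0],[[-0.233,0.217,0.04],[0,0,1.3],0],[[-0.233,0.217,0.04],[0,0,1.3],0],[[-0.233,0.217,0.04],[0,0,1.3],0],[[-0.233,0.217,0.04],[0,0,1.3],0],[[-0.233,0.217,0.04],[0,0,1.3],0],[[-0.233,0.217,0.04],[0,0,1.3],0]])

```text
t: 2.35
tcp_pos: [0.6166, 0.1378, 0.2792]
orientation: [0.0, 0.991, 0.136, -0.0]
wrist_force: [-0.5, -0.2, -0.0]
grip_width: 0.0919
grip_force: 0.0
```

```bash
sed -i 's/s\["grip_width"\].round(4)/round(s["grip_width"],4)/' go.py
python3 - <<'E'
from go import *
plan([.617,.137,.27],-136.5)
m=env.camera_model("wrist");im=env.grab_frame("wrist");cv2.imwrite("pics/w0.png",im);print(m)
E
```

```text
t 2.35 tcp [0.6166 0.1378 0.2792] j [0.22 0.31 1.55 0.   1.28 1.52] yaw -74.4 w 0.0919
shift [0.0002 0.0009 0.0092] turn [3.0000e-04 6.0000e-04 1.0841e+00]
{'fovy': 65.70646984690485, 'cx': 280.5157595746244, 'cy': 203.86973805158442, 'R': array([[ 2.68273941e-01, -9.63342248e-01,  8.97886751e-04],
       [-9.27428084e-01, -2.58020127e-01,  2.70744831e-01],
       [-2.60588261e-01, -7.34665082e-02, -9.62650731e-01]]), 't': array([-0.03344667,  0.55950173,  0.62499395])}
```

View pics/w0.png

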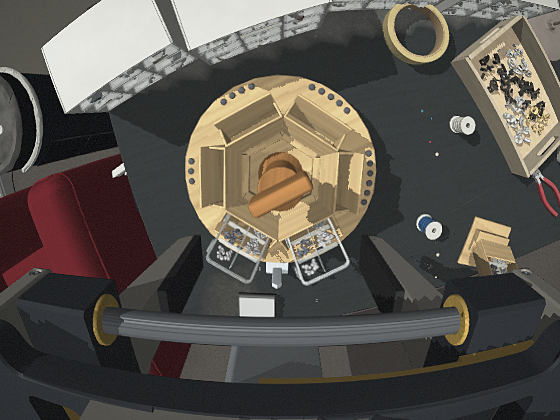

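The wrist picture confirms the pointer at (277,270), midway between bays 1 and 2, with four studs at (237,95) and the handle bar centred near (280,192).

Run:
```python
from go import *
m=env.camera_model("wrist");im=cv2.imread("pics/w0.png");h=cv2.cvtColor(im,cv2.COLOR_BGR2HSV)
k=cv2.inRange(h,(5,120,130),(18,255,255));k[:140]=0;k[230:]=0;k[:,:235]=0;k[:,325:]=0
c=max(cv2.findContours(k,cv2.RETR_EXTERNAL,cv2.CHAIN_APPROX_NONE)[0],key=cv2.contourArea)
print(cv2.contourArea(c),cv2.approxPolyDP(c,3,True)[:,0].tolist())
for p in cv2.approxPolyDP(c,3,True)[:,0]: print(p,onz(m,*p,.159,True)[:2].round(4),onz(m,*p,.123,True)[:2].round(4))
# rim centre from the wrist view
k=cv2.inRange(h,(8,40,90),(30,255,255));k[:,:180]=0;k[:,385:]=0;k[:70]=0;k[262:]=0
c=max(cv2.findContours(k,cv2.RETR_EXTERNAL,cv2.CHAIN_APPROX_NONE)[0],key=cv2.contourArea)
P=np.array([onz(m,*p[0],.034,True)[:2] for p in cv2.convexHull(c) if p[0][1]<240])
s=np.linalg.lstsq(np.c_[2*P,np.ones(len(P))],(P**2).sum(1),rcond=None)[0];print("centre",s[:2],np.sqrt(s[2]+s[:2]@s[:2]))
p=onz(m,277,289,.0,True);print(p)
```

```text
1036.0 [[307, 178], [302, 175], [250, 201], [252, 215], [258, 216], [309, 190]]
[307 178] [0.642  0.1193] [0.6361 0.1145]
[302 175] [0.6435 0.1245] [0.6376 0.1203]
[250 201] [0.6068 0.1641] [0.5965 0.1648]
[252 215] [0.5941 0.1589] [0.5821 0.1589]
[258 216] [0.5947 0.1532] [0.5828 0.1525]
[309 190] [0.6318 0.1143] [0.6245 0.1088]
centre [0.61746412 0.13809633] 0.12772298845695865
[0.43184235 0.09085043 0.        ]
```

carry_out(motion=[[[0,0,0.0],[0,0,1.084],0],[[0,0,0.0],[0,0,1.084],0],[[0,0,0.0],[0,0,1.084],0],[[0,0,0.0],[0,0,1.084],0],[[0,0,0.0],[0,0,1.084],0],[[0,0,0.0],[0,0,1.084],0],[[0,0,0.0],[0,0,1.084],0],[[0,0,0.0],[0,0,1.084],0]])

```text
t: 3.2
tcp_pos: [0.6165, 0.1382, 0.2796]
orientation: [-0.0, 0.919, -0.395, 0.0]
wrist_force: [-1.4, 0.4, -0.0]
grip_width: 0.092
grip_force: 0.0
```

carry_out(motion=[[[0.001,-0.001,0.05],[0,0,0],0.4],[[0.001,-0.001,0.1],[0,0,0],0.4],[[0.001,-0.001,0.14],[0,0,0],0.4],[[0.001,-0.001,0.153],[0,0,0],0.4],[[0.001,-0.001,0.153],[0,0,0],0.4],[[0.001,-0.001,0.153],[0,0,0],1],[[0.001,-0.001,0.153],[0,0,0],1],[[0.001,-0.001,0.153],[0,0,0],1],[[0.001,-0.001,0.153],[0,0,0],1],[[0.001,-0.001,0.153],[0,0,0],1]])

```text
t: 4.2
tcp_pos: [0.6184, 0.1376, 0.1273]
orientation: [-0.0, 0.918, -0.395, 0.0]
wrist_force: [-0.3, -0.2, 0.3]
grip_width: 0.0172
grip_force: 1.4
```

Run:
```python
from go import *
plan([.618,.1385,.126],-60); s=env.sense();print(s["wrist_force"],s["wrist_torque"],s["grip_force"])
```

```text
t 4.2 tcp [0.6184 0.1376 0.1273] j [ 0.22  0.46  1.69 -0.    1.    2.6 ] yaw -136.6 w 0.0172
shift [-0.001  -0.0003  0.0013] turn [-4.0000e-04 -1.1000e-03 -1.3367e+00]
[-0.2675818 -0.1512721  0.3001635] [-0.23197844  0.3678449  -0.00399109] 1.4295995235443115
```

carry_out(motion=[[[0,0,0],[0,0,0],1],[[0,0,0],[0,0,0],1],[[0,0,0],[0,0,-0.08],1],[[0,0,0],[0,0,-0.2],1],[[0,0,0],[0,0,-0.32],1],[[0,0,0],[0,0,-0.44],1],[[0,0,0],[0,0,-0.56],1],[[0,0,0],[0,0,-0.68],1],[[0,0,0],[0,0,-0.8],1],[[0,0,0],[0,0,-0.9],1]])

```text
t: 5.2
tcp_pos: [0.6185, 0.1385, 0.1273]
orientation: [-0.001, 0.999, 0.046, 0.001]
wrist_force: [-0.9, 5.0, 3.3]
grip_width: 0.0159
grip_force: 30.0
```

Run:
```python
from go import *
plan([.618,.138,.127],14.5); s=env.sense();print(s["wrist_force"],s["wrist_torque"],s["grip_force"])
```

```text
t 5.2 tcp [0.6185 0.1385 0.1273] j [0.22 0.46 1.69 0.   1.   1.7 ] yaw -84.8 w 0.0159
shift [-0.0006  0.0005  0.0003] turn [-0.     -0.0021 -1.7326]
[-0.94469905  4.99525109  3.31928591] [ 0.4800848   0.31804061 -0.14579126] 30.0061172246933
```

carry_out(motion=[[[0,0,0],[0,0,-0.12],1],[[0,0,0],[0,0,-0.24],1],[[0,0,0],[0,0,-0.36],1],[[0,0,0],[0,0,-0.48],1],[[0,0,0],[0,0,-0.6],1],[[0,0,0],[0,0,-0.72],1],[[0,0,0],[0,0,-0.84],1],[[0,0,0],[0,0,-0.96],1],[[0,0,0],[0,0,-1.08],1],[[0,0,0],[0,0,-1.1],1]])

```text
t: 6.2
tcp_pos: [0.6175, 0.1399, 0.1273]
orientation: [-0.002, 0.828, 0.561, 0.001]
wrist_force: [-4.9, 10.7, 5.4]
grip_width: 0.0158
grip_force: 30.0
```

carry_out(motion=[[[0,0,0],[0,0,-0.12],1],[[0,0,0],[0,0,-0.24],1],[[0,0,0],[0,0,-0.36],1],[[0,0,0],[0,0,-0.48],1],[[0,0,0],[0,0,-0.58],1],[[0,0,0],[0,0,-0.63],1],[[0,0,0],[0,0,-0.63],1],[[0,0,0],[0,0,-0.63],1]])

```text
t: 7.0
tcp_pos: [0.6164, 0.1399, 0.1272]
orientation: [-0.002, 0.615, 0.788, 0.0]
wrist_force: [-9.6, 11.4, 8.7]
grip_width: 0.0164
grip_force: 30.0
```

Run:
```python
from go import *
plan([.618,.138,.127],14.5); s=env.sense();print(s["wrist_force"],s["wrist_torque"],s["grip_force"])
m=env.camera_model("wrist");im=env.grab_frame("wrist");cv2.imwrite("pics/w1.png",im)
```

```text
t 7.0 tcp [0.6164 0.1399 0.1272] j [ 0.22  0.45  1.69  0.    1.   -0.03] yaw 14.1 w 0.0164
shift [-0.0023  0.0011  0.0002] turn [-0.0019 -0.0039 -0.0073]
[-9.63914478 11.39068471  8.66868166] [ 1.58468023  1.36435719 -0.04480855] 30.01014769077301
```

View pics/w1.png

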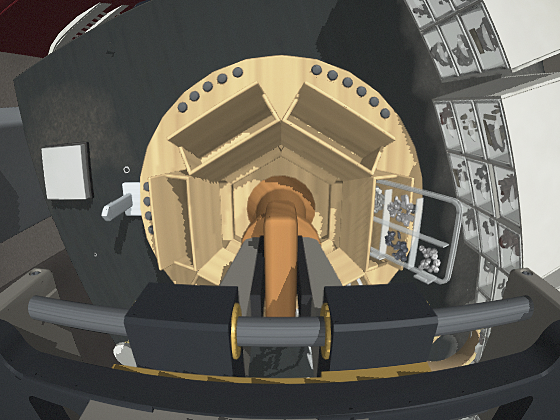

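The wrist view shows 5 studs at (210,90) and 6 at (350,90), so the bay at the pointer (148,205) is four. I'll release and rise so it can click in.

carry_out(motion=[[[0,0,0],[0,0,0],0.5],[[0,0,0],[0,0,0],0.5],[[0,0,0],[0,0,0],0.5],[[0,0,0],[0,0,0],0.5],[[0,0,-0.04],[0,0,0],0.5],[[0,0,-0.09],[0,0,0],0.5],[[0,0,-0.14],[0,0,0],0.5],[[0,0,-0.18],[0,0,0],0.5],[[0,0,-0.18],[0,0,0],0.5],[[0,0,-0.18],[0,0,0],0.5]])

```text
t: 8.05
tcp_pos: [0.6185, 0.1374, 0.3073]
orientation: [0.001, 0.615, 0.788, 0.001]
wrist_force: [-0.2, 0.2, -0.6]
grip_width: 0.046
grip_force: 0.0
```

Run:
```python
from go import *
plan([.50,-.15,.33],0)
mt=env.camera_model("top");t=env.grab_frame("top");cv2.imwrite("pics/top2.png",t)
m=env.camera_model("wrist");im=env.grab_frame("wrist");cv2.imwrite("pics/w2.png",im);np.save("w2.npy",np.r_[m["R"].ravel(),m["t"]])
C=np.array([.6178,.1385]);g=cv2.cvtColor(im,cv2.COLOR_BGR2GRAY).astype(np.float32)
for r in(.117,.12):
    th=np.radians(np.arange(0,360,1.));v=np.array([cv2.getRectSubPix(g,(1,1),tuple(map(float,proj(m,[C[0]+r*np.cos(a),C[1]+r*np.sin(a),.034],True))))[0,0] for a in th])
    print(r,[i for i in range(360) if v[i]<v[i-1] and v[i]<=v[(i+1)%360] and v[i]<120])
```

```text
t 8.05 tcp [0.6185 0.1374 0.3073] j [ 0.22  0.3   1.51 -0.    1.34 -0.03] yaw 14.1 w 0.046
shift [-0.25   -0.1848 -0.023 ] turn [ 1.800e-03 -1.000e-04  2.458e-01]
0.117 [12, 14, 56, 58, 63, 65, 69, 76, 78, 82, 85, 89, 91, 120, 122, 126, 128, 133, 135, 139, 141, 146, 148, 185, 191, 198, 203, 248, 252, 260, 269, 293, 298, 301, 306, 309, 311, 316]
0.12 [12, 14, 56, 58, 63, 65, 71, 76, 78, 82, 84, 89, 91, 122, 126, 129, 133, 135, 139, 142, 146, 148, 183, 185, 192, 196, 199, 202, 205, 246, 250, 253, 259, 261, 298, 315, 318]
```

Run:
```python
from go import *
plan([.46,-.22,.27],0,30)
```

```text
t 8.15 tcp [0.6173 0.1372 0.3049] j [ 0.22  0.3   1.51 -0.    1.34 -0.03] yaw 14.1 w 0.0458
shift [-0.3082 -0.2394  0.0355] turn [-0.5234 -0.0641  0.2403]
```

carry_out(motion=[[[-0.308,-0.239,0.035],[-0.523,-0.064,0.24],0.3],[[-0.308,-0.239,0.035],[-0.523,-0.064,0.24],0.3],[[-0.308,-0.239,0.035],[-0.523,-0.064,0.24],0.3],[[-0.308,-0.239,0.035],[-0.523,-0.064,0.24],0.3],[[-0.308,-0.239,0.035],[-0.523,-0.064,0.24],0.3],[[-0.308,-0.239,0.035],[-0.523,-0.064,0.24],0.3],[[-0.308,-0.239,0.035],[-0.523,-0.064,0.24],0.3],[[-0.308,-0.239,0.035],[-0.523,-0.064,0.24],0.3],[[-0.308,-0.239,0.035],[-0.523,-0.064,0.24],0.3],[[-0.308,-0.239,0.035],[-0.523,-0.064,0.24],0.3]])

```text
t: 9.15
tcp_pos: [0.46, -0.22, 0.2698]
orientation: [0.182, 0.684, 0.682, 0.183]
wrist_force: [-0.4, 0.3, 1.1]
grip_width: 0.0641
grip_force: 0.0
```

Run:
```python
from go import *
plan([.46,-.22,.27],0,30)
m=env.camera_model("wrist");im=env.grab_frame("wrist");cv2.imwrite("pics/w3.png",im);np.savez("w3.npz",**m)
u=proj(m,[.58,-.235,.05],True).astype(int);print(u,-m["R"].T@m["t"])
x0=max(0,min(u[0]-100,360));y0=max(0,min(u[1]-75,270));print(x0,y0)
cv2.imwrite("pics/w3c.png",cv2.resize(im[y0:y0+150,x0:x0+200],(800,600),interpolation=cv2.INTER_CUBIC))
```

```text
t 9.15 tcp [ 0.46   -0.22    0.2698] j [-0.67 -0.1   2.14  0.48  0.73 -0.97] yaw -0.3 w 0.0641
shift [ 0.      0.0001 -0.0002] turn [-0.0007 -0.0008 -0.0042]
[275 183] [ 0.37593919 -0.14430806  0.4183327 ]
175 108
```

View pics/w3c.png

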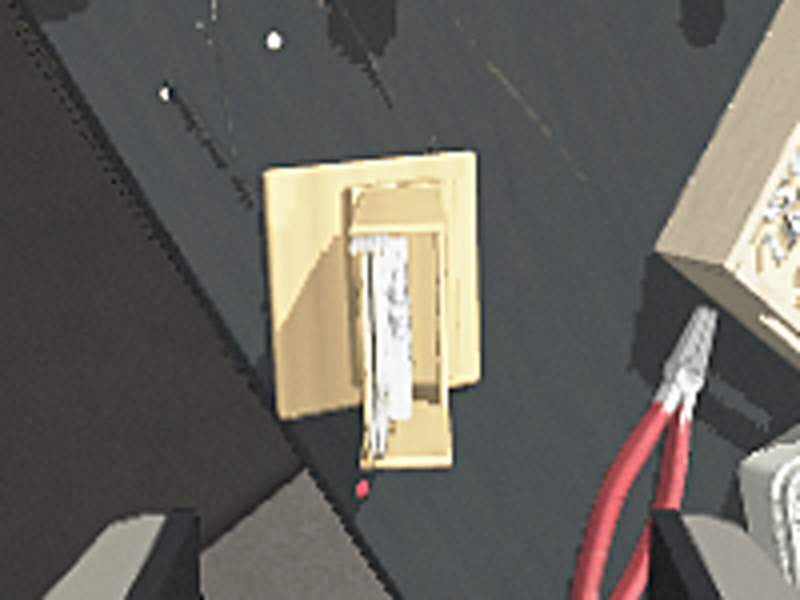

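The wrist crop (4x, offset 175,108) looks down the slot. The cheek tops are at (396,231) and (406,463), the case top is between them at x 362–410, and the foot corners are at (263,170), (477,152), (480,383) and (280,418).

Run:
```python
from go import *
m=dict(np.load("w3.npz"))
px=lambda u,v:(175+u/4,108+v/4)
for n,u,v,z in(("cheek+y lip",353,232,.086),("cheek+y back",441,230,.1),("cheek-y lip",361,467,.086),("cheek-y back",452,467,.1),
  ("foot",263,170,.012),("foot",477,152,.012),("foot",480,383,.012),("foot",280,418,.012),
  ("foot0",263,170,.0),("foot0",477,152,.0),("foot0",480,383,.0),("foot0",280,418,.0),
  ("case top +y lip",362,240,.097),("case top +y back",408,238,.104),("case top -y back",410,418,.104),("case top -y lip",375,455,.097)):
    print(n,onz(m,*px(u,v),z,True).round(4))
mt=env.camera_model("top")
```

```text
cheek+y lip [ 0.5443 -0.2033  0.086 ]
cheek+y back [ 0.5656 -0.2027  0.1   ]
cheek-y lip [ 0.5456 -0.2754  0.086 ]
cheek-y back [ 0.5694 -0.2754  0.1   ]
foot [ 0.5479 -0.1921  0.012 ]
foot [ 0.6336 -0.1907  0.012 ]
foot [ 0.6354 -0.2797  0.012 ]
foot [ 0.5514 -0.2805  0.012 ]
foot0 [ 0.553  -0.1935  0.    ]
foot0 [ 0.6412 -0.1921 -0.    ]
foot0 [ 0.6431 -0.2837  0.    ]
foot0 [ 0.5566 -0.2845  0.    ]
case top +y lip [ 0.5416 -0.2039  0.097 ]
case top +y back [ 0.5525 -0.2033  0.104 ]
case top -y back [ 0.5527 -0.2561  0.104 ]
case top -y lip [ 0.5447 -0.2681  0.097 ]
```

Run:
```python
from go import *
plan([.506,-.237,.171],1.5,30)
plan([.566,-.2365,.067],1.5,30)
```

```text
t 9.2 tcp [ 0.4606 -0.219   0.2701] j [-0.67 -0.1   2.14  0.48  0.73 -0.97] yaw -0.1 w 0.0643
shift [-0.0182 -0.0102  0.1085] turn [-0.0001  0.0115 -0.0247]
t 9.2 tcp [ 0.4606 -0.219   0.2701] j [-0.67 -0.1   2.14  0.48  0.73 -0.97] yaw -0.1 w 0.0643
shift [-0.0179 -0.0102  0.2286] turn [-0.0001  0.0115 -0.0247]
```

carry_out(motion=[[[-0.018,-0.01,0.04],[0,0.011,-0.025],0.3],[[-0.018,-0.01,0.08],[0,0.011,-0.025],0.3],[[-0.018,-0.01,0.12],[0,0.011,-0.025],0.3],[[-0.018,-0.01,0.15],[0,0.011,-0.025],0.3],[[-0.018,-0.01,0.175],[0,0.011,-0.025],0.3],[[-0.018,-0.01,0.175],[0,0.011,-0.025],0.3]])

```text
t: 9.8
tcp_pos: [0.5406, -0.2338, 0.1118]
orientation: [0.179, 0.672, 0.694, 0.185]
wrist_force: [-0.2, -0.1, -0.0]
grip_width: 0.0644
grip_force: 0.0
```

Run:
```python
from go import *
plan([.566,-.2365,.067],1.5,30)
m=env.camera_model("wrist");im=env.grab_frame("wrist");cv2.imwrite("pics/w4.png",im);np.savez("w4.npz",**m)
cv2.imwrite("pics/w4c.png",cv2.resize(im[150:350,180:430],(750,600),interpolation=cv2.INTER_CUBIC))
print(proj(m,[.5487,-.237,.098],True),proj(m,[.566,-.2365,.067],True))
```

```text
t 9.8 tcp [ 0.5406 -0.2338  0.1118] j [-0.59  0.29  2.16  0.86  0.39 -1.37] yaw 1.8 w 0.0644
shift [-0.0035 -0.0003  0.0515] turn [-0.0025 -0.0034  0.0042]
[278.90618569 245.19984388] [278.53373852 226.12593512]
```

View pics/w4c.png

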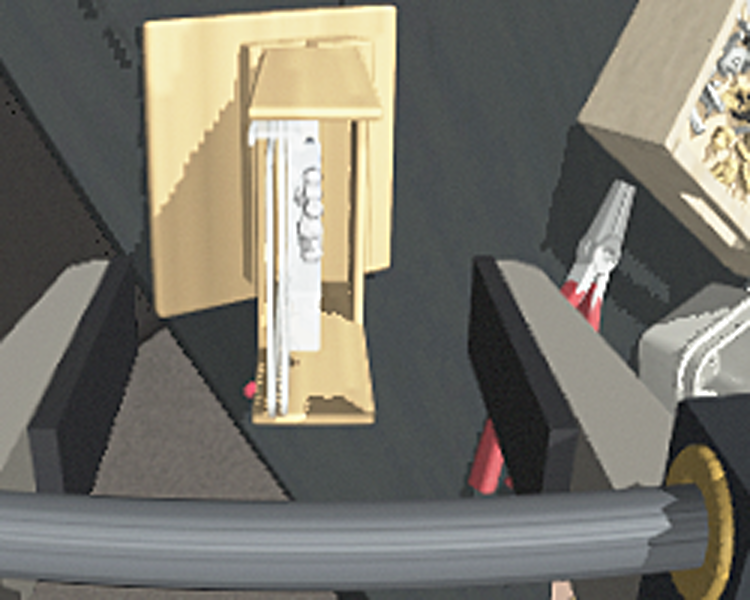

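The case top sits at crop (262–322, 125–415), between the finger tips (135 and 470). It is about 2 mm to the lip side of the tool's centre, so I'll correct that and grip.

carry_out(motion=[[[-0.003,-0.002,0.02],[0,0,0],0.3],[[-0.003,-0.002,0.04],[0,0,0],0.3],[[-0.003,-0.002,0.051],[0,0,0],0.3],[[-0.003,-0.002,0.051],[0,0,0],0.3],[[-0.003,-0.002,0.051],[0,0,0],1],[[-0.003,-0.002,0.051],[0,0,0],1],[[-0.003,-0.002,0.051],[0,0,0],1],[[-0.003,-0.002,0.051],[0,0,0],1],[[-0.003,-0.002,0.051],[0,0,0],1],[[-0.003,-0.002,0.051],[0,0,0],1]])

```text
t: 10.85
tcp_pos: [0.5644, -0.2398, 0.0702]
orientation: [0.182, 0.673, 0.692, 0.185]
wrist_force: [0.2, 0.3, 0.0]
grip_width: 0.0186
grip_force: 0.0
```

Run:
```python
from go import *
plan([.566,-.2365,.067],1.5,30);s=env.sense();print(s["wrist_force"],s["grip_force"])
```

```text
t 10.85 tcp [ 0.5644 -0.2398  0.0702] j [-0.57  0.39  2.13  1.06  0.33 -1.56] yaw 1.7 w 0.0186
shift [ 0.0032 -0.0001  0.0036] turn [0.0021 0.0016 0.0024]
[0.20333412 0.33326315 0.01057357] 0.0
```

carry_out(motion=[[[0,0,0.002],[0,0,0],1],[[0,0,0.002],[0,0,0],1],[[0,0,0.002],[0,0,0],1],[[0,0,0.002],[0,0,0],1],[[0,0,0.002],[0,0,0],1]])

```text
t: 11.35
tcp_pos: [0.5645, -0.2399, 0.0687]
orientation: [0.182, 0.673, 0.692, 0.185]
wrist_force: [-14.4, -0.8, 16.5]
grip_width: 0.0142
grip_force: 30.0
```

Run:
```python
from go import *
plan([.566,-.2365,.067],1.5,30);s=env.sense();print(s["wrist_force"],s["grip_force"])
```

```text
t 11.35 tcp [ 0.5645 -0.2399  0.0687] j [-0.57  0.4   2.13  1.06  0.33 -1.57] yaw 1.7 w 0.0142
shift [0.0033 0.0005 0.0022] turn [0.0019 0.002  0.0024]
[-14.35852365  -0.78654345  16.54413996] 30.0202676653862
```

carry_out(motion=[[[0,0,-0.015],[0,0,0],1],[[0,0,-0.035],[0,0,0],1],[[0,0,-0.06],[0,0,0],1],[[0,0,-0.09],[0,0,0],1],[[0,0,-0.12],[0,0,0],1],[[0,0,-0.15],[0,0,0],1],[[0,0,-0.15],[0,0,0],1]])

```text
t: 12.05
tcp_pos: [0.4902, -0.2424, 0.2011]
orientation: [0.184, 0.673, 0.692, 0.185]
wrist_force: [-0.4, 0.2, -0.4]
grip_width: 0.0146
grip_force: 30.0
```

Run:
```python
from go import *
C=np.array([.6178,.1383]);a=np.radians(14.2);r=np.array([np.cos(a),np.sin(a),0]);k=np.array([0,0,1.])
F=np.r_[C-.062*r[:2],.048];u=-.5*r+.866*k
s=env.sense();print(s["grip_force"],s["wrist_force"])
for h in(.17,.0556): print(h,F+h*u);plan(F+h*u,14.2,30)
```

```text
29.99275714159012 [-0.38859914  0.1809991  -0.37801537]
0.17 [0.47529153 0.10223981 0.19522   ]
t 12.05 tcp [ 0.4902 -0.2424  0.2011] j [-0.68  0.07  2.16  0.63  0.58 -1.18] yaw 1.7 w 0.0146
shift [ 0.345  -0.0069  0.0006] turn [ 0.0047  0.1157 -0.1884]
0.0556 [0.53074381 0.1162714  0.0961496 ]
t 12.05 tcp [ 0.4902 -0.2424  0.2011] j [-0.68  0.07  2.16  0.63  0.58 -1.18] yaw 1.7 w 0.0146
shift [ 0.3581 -0.0087  0.1142] turn [ 0.0047  0.1157 -0.1884]
```

carry_out(motion=[[[0.04,-0.001,-0.03],[0,0.02,-0.03],1],[[0.085,-0.001,-0.03],[0,0.03,-0.05],1],[[0.13,-0.002,-0.03],[0,0.05,-0.08],1],[[0.175,-0.003,-0.03],[0,0.065,-0.105],1],[[0.22,-0.004,-0.03],[0,0.08,-0.13],1],[[0.265,-0.005,-0.03],[0,0.1,-0.16],1],[[0.31,-0.006,-0.03],[0,0.11,-0.18],1],[[0.335,-0.007,-0.03],[0.005,0.116,-0.188],1],[[0.345,-0.007,-0.03],[0.005,0.116,-0.188],1],[[0.345,-0.007,-0.03],[0.005,0.116,-0.188],1]])

```text
t: 13.05
tcp_pos: [0.4591, 0.1048, 0.2187]
orientation: [0.156, 0.593, 0.764, 0.204]
wrist_force: [0.0, 0.0, -1.0]
grip_width: 0.0142
grip_force: 30.0
```

Run:
```python
from go import *
C=np.array([.6178,.1383]);a=np.radians(14.2);r=np.array([np.cos(a),np.sin(a),0]);k=np.array([0,0,1.])
F=np.r_[C-.062*r[:2],.048];u=-.5*r+.866*k;n=.866*r+.5*k;t=np.cross(k,r)
plan(F+.14*u,14.2,30);s=env.sense();print(s["grip_force"],s["wrist_force"])
m=env.camera_model("wrist");im=env.grab_frame("wrist");cv2.imwrite("pics/w5.png",im);np.savez("w5.npz",**m)
cv2.imwrite("pics/w5c.png",cv2.resize(im[100:350,150:430],(672,600),interpolation=cv2.INTER_CUBIC))
f=lambda X:((proj(m,X,True)-[150,100])*2.4).round(0)
for nm,X in(("lip in",F+.045*u-.011*n),("lip -t",F+.045*u-.011*n-.034*t),("lip +t",F+.045*u-.011*n+.034*t),("wall in -t",F+.03*u+.011*n-.034*t),("wall +t",F+.03*u+.011*n+.034*t)): print(nm,f(X))
```

```text
t 13.05 tcp [0.4591 0.1048 0.2187] j [ 0.2  -0.15  2.31  0.07  0.46 -0.11] yaw 14.3 w 0.0142
shift [-0.0068  0.0016  0.0578] turn [-0.0043 -0.0061  0.0015]
29.992853701114655 [ 0.02404303  0.00609621 -0.96231706]
lip in [290. 231.]
lip -t [290. 306.]
lip +t [289. 152.]
wall in -t [339. 295.]
wall +t [341. 147.]
```

View pics/w5c.png

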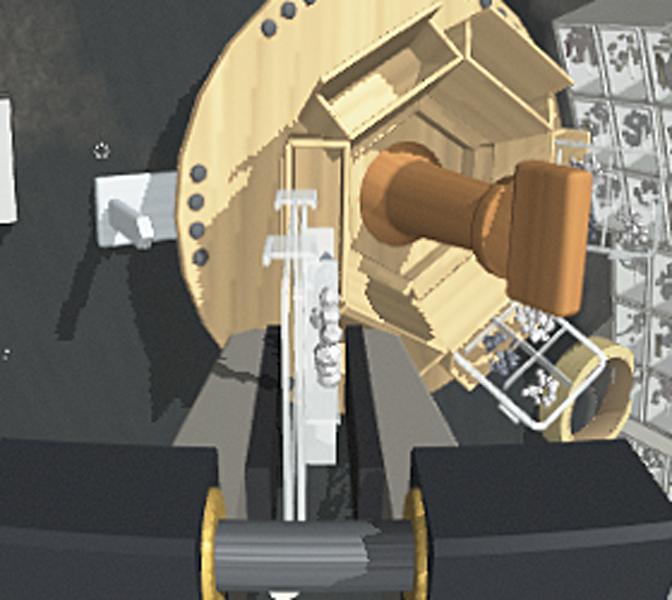

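Four studs at crop (198,215) beside the pointer (130,230). The slot's +t corners at (290,148) and (345,148) match my model to within 1 mm. Next I'll check how far the case is offset sideways in the grip, using its end rims at rows 197 and 250.

Run:
```python
from go import *
m=dict(np.load("w5.npz"));s=env.sense();q=s["orientation"];R=Rn.from_quat(np.r_[q[1:],q[0]]).as_matrix()
f=lambda X:((proj(m,X,True)-[150,100])*2.4).round(0)
for e in(-.003,0,.003,.006):
    print(e,[f(s["tcp_pos"]+R@[e+.0325,o,h]) for h in(.0546,-.0334) for o in(-.007,.007)],"far",f(s["tcp_pos"]+R@[e-.0325,0,-.0334]))
```

```text
-0.003 [array([286., 196.]), array([333., 196.]), array([270., 293.]), array([345., 293.])] far [308. 570.]
0 [array([286., 186.]), array([333., 186.]), array([269., 277.]), array([345., 277.])] far [308. 559.]
0.003 [array([285., 176.]), array([333., 176.]), array([269., 262.]), array([345., 262.])] far [308. 549.]
0.006 [array([285., 166.]), array([333., 166.]), array([269., 246.]), array([346., 246.])] far [308. 538.]
```

carry_out(motion=[[[-0.008,0.0015,0.02],[-0.004,-0.006,0],1],[[-0.008,0.0015,0.04],[-0.004,-0.006,0],1],[[-0.008,0.0015,0.06],[-0.004,-0.006,0],1],[[-0.008,0.0015,0.075],[-0.004,-0.006,0],1],[[-0.008,0.0015,0.09],[-0.004,-0.006,0],1],[[-0.008,0.0015,0.1],[-0.004,-0.006,0],1],[[-0.008,0.0015,0.11],[-0.004,-0.006,0],1],[[-0.008,0.0015,0.11],[-0.004,-0.006,0],1]])

```text
t: 13.9
tcp_pos: [0.5157, 0.1088, 0.1238]
orientation: [0.16, 0.595, 0.761, 0.203]
wrist_force: [-0.3, 0.4, -1.1]
grip_width: 0.0144
grip_force: 30.0
```

```bash
cat > bay.py <<'E'
from go import *
C=np.array([.6178,.1383]);a=np.radians(14.2);r=np.array([np.cos(a),np.sin(a),0]);k=np.array([0,0,1.])
F=np.r_[C-.062*r[:2],.048];u=-.5*r+.866*k;n=.866*r+.5*k;t=np.cross(k,r)
def rep():
    plan(F+.0546*u-.001*t,14.2,30);s=env.sense();f=s["wrist_force"];d=s["tcp_pos"]-F
    print("h,n,t",(d@u).round(4),(d@n).round(4),(d@t).round(4),"force u,n,t",(f@u).round(1),(f@n).round(1),(f@t).round(1),"grip",s["grip_force"],s["grip_width"])
E
python3 -c "
from bay import *
rep()"
```

```text
t 13.9 tcp [0.5157 0.1088 0.1238] j [ 0.19  0.15  2.32  0.18  0.16 -0.23] yaw 14.0 w 0.0144
shift [0.0026 0.0004 0.0332] turn [-0.0005  0.0025 -0.0023]
h,n,t 0.0878 -0.0004 -0.0035 force u,n,t -0.9 -0.8 0.5 grip 29.992761611938477 0.014425067848096147
```

carry_out(motion=[[[0.0025,0,0.006],[0,0,0],1],[[0.0025,0,0.012],[0,0,0],1],[[0.0025,0,0.018],[0,0,0],1],[[0.0025,0,0.024],[0,0,0],1],[[0.0025,0,0.028],[0,0,0],1],[[0.0025,0,0.028],[0,0,0],1]])

```text
t: 14.5
tcp_pos: [0.5287, 0.1151, 0.1001]
orientation: [0.16, 0.594, 0.762, 0.204]
wrist_force: [-0.4, 0.3, -0.4]
grip_width: 0.0142
grip_force: 30.0
```

```bash
python3 -c "
from bay import *
rep()"
```

```text
t 14.5 tcp [0.5287 0.1151 0.1001] j [ 0.2   0.22  2.31  0.25  0.1  -0.3 ] yaw 14.1 w 0.0142
shift [-0.0004  0.      0.0056] turn [ 0.0002  0.0021 -0.0016]
h,n,t 0.0602 -0.0 -0.0006 force u,n,t -0.2 -0.5 0.4 grip 29.99279022216797 0.01423523185833904
```

carry_out(motion=[[[0,0,0.002],[0,0,0],1],[[0,0,0.004],[0,0,0],1],[[0,0,0.005],[0,0,0],1],[[0,0,0.006],[0,0,0],1],[[0,0,0.006],[0,0,0],1]])

```text
t: 15.0
tcp_pos: [0.5298, 0.1156, 0.0945]
orientation: [0.159, 0.594, 0.762, 0.203]
wrist_force: [-4.9, -1.2, 1.1]
grip_width: 0.0143
grip_force: 30.0
```

```bash
python3 -c "
from bay import *
rep()"
```

```text
t 15.0 tcp [0.5298 0.1156 0.0945] j [ 0.2   0.23  2.31  0.29  0.08 -0.33] yaw 14.1 w 0.0143
shift [-0.0006  0.0017  0.0001] turn [-0.0022  0.0015 -0.0016]
h,n,t 0.0547 -0.0017 -0.0004 force u,n,t 3.5 -3.8 0.0 grip 29.993687868118286 0.01434050994275409
```

carry_out(motion=[[[0,0,0.0015],[0,0,0],1],[[0,0,0.003],[0,0,0],1],[[0,0,0.003],[0,0,0],1]])

```text
t: 15.3
tcp_pos: [0.5306, 0.116, 0.0928]
orientation: [0.159, 0.594, 0.762, 0.203]
wrist_force: [-22.0, -5.8, 27.0]
grip_width: 0.0146
grip_force: 30.0
```

```bash
python3 -c "
from bay import *
rep()"
```

```text
t 15.3 tcp [0.5306 0.116  0.0928] j [ 0.2   0.24  2.31  0.31  0.08 -0.36] yaw 14.1 w 0.0146
shift [-0.0008  0.0019 -0.0018] turn [-0.0016  0.0012 -0.0014]
h,n,t 0.0528 -0.0019 -0.0002 force u,n,t 34.8 -6.2 -0.3 grip 30.03629833459854 0.014574015548105662
```

carry_out(motion=[[[0,0,-0.002],[0,0,0],1],[[0,0,-0.002],[0,0,0],0.55],[[0,0,-0.002],[0,0,0],0.55],[[0,0,-0.002],[0,0,0],0.55],[[0,0,-0.002],[0,0,0],0.55],[[0,0,-0.002],[0,0,0],0.55]])

```text
t: 15.9
tcp_pos: [0.5324, 0.116, 0.0947]
orientation: [0.16, 0.594, 0.761, 0.204]
wrist_force: [0.9, -0.6, 0.4]
grip_width: 0.0412
grip_force: 0.0
```

```bash
python3 -c "
from bay import *
rep()"
```

```text
t 15.9 tcp [0.5324 0.116  0.0947] j [ 0.2   0.24  2.3   0.3   0.08 -0.34] yaw 14.1 w 0.0412
shift [-0.0003 -0.0006 -0.001 ] turn [ 0.0014  0.0022 -0.0016]
h,n,t 0.0536 0.0006 -0.0007 force u,n,t -0.1 0.8 -0.8 grip 0.0 0.04115564595497733
```

Now I'll withdraw along the slot and look.

carry_out(motion=[[[0,0,-0.01],[0,0,0],0.55],[[0,0,-0.03],[0,0,0],0.55],[[0,0,-0.055],[0,0,0],0.55],[[0,0,-0.085],[0,0,0],0.55],[[0,0,-0.115],[0,0,0],0.55],[[0,0,-0.145],[0,0,0],0.55],[[0,0,-0.16],[0,0,0],0.55],[[0,0,-0.16],[0,0,0],0.55]])

```text
t: 16.7
tcp_pos: [0.4549, 0.0967, 0.2354]
orientation: [0.161, 0.594, 0.761, 0.206]
wrist_force: [-0.1, -0.5, -1.2]
grip_width: 0.0415
grip_force: 0.0
```

Run:
```python
from bay import *
rep()
m=env.camera_model("wrist");w=env.grab_frame("wrist");s=env.grab_frame("scene")
o=np.zeros((600,800,3),np.uint8)
o[:,:400]=cv2.resize(w[80:320,200:360],(400,600),interpolation=cv2.INTER_CUBIC)
o[:300,400:]=cv2.resize(s[165:255,180:300],(400,300),interpolation=cv2.INTER_CUBIC)
o[300:,400:]=cv2.resize(s[160:310,255:455],(400,300),interpolation=cv2.INTER_CUBIC)
cv2.imwrite("pics/f.png",o)
f=lambda X:((proj(m,X,True)-[200,80])*2.5).round(0)
for h in(0,.01):print(h,[f(F+(.088+h)*u+(-.004+o)*n+y*t).tolist() for o in(-.007,.007) for y in(-.029,.029)])
ms=env.camera_model("scene");g=lambda X:((proj(ms,X)-[180,165])*400/120+[400,0]).round(0)
for h in(0,.01):print(h,[g(F+(.088+h)*u-.011*n+y*t).tolist() for y in(-.029,.029)])
```

```text
t 16.7 tcp [0.4549 0.0967 0.2354] j [ 0.18 -0.19  2.31  0.06  0.5  -0.11] yaw 14.1 w 0.0415
shift [-0.0002 -0.0027  0.1608] turn [ 0.0055  0.0024 -0.0015]
h,n,t 0.2154 0.0018 -0.0004 force u,n,t -0.9 -0.8 -0.5 grip 0.0 0.04148444423512361
0 [[164.0, 359.0], [162.0, 211.0], [200.0, 359.0], [200.0, 211.0]]
0.01 [[163.0, 368.0], [161.0, 215.0], [200.0, 368.0], [200.0, 215.0]]
0 [[531.0, 119.0], [458.0, 104.0]]
0.01 [[526.0, 110.0], [452.0, 95.0]]
```

View pics/f.png

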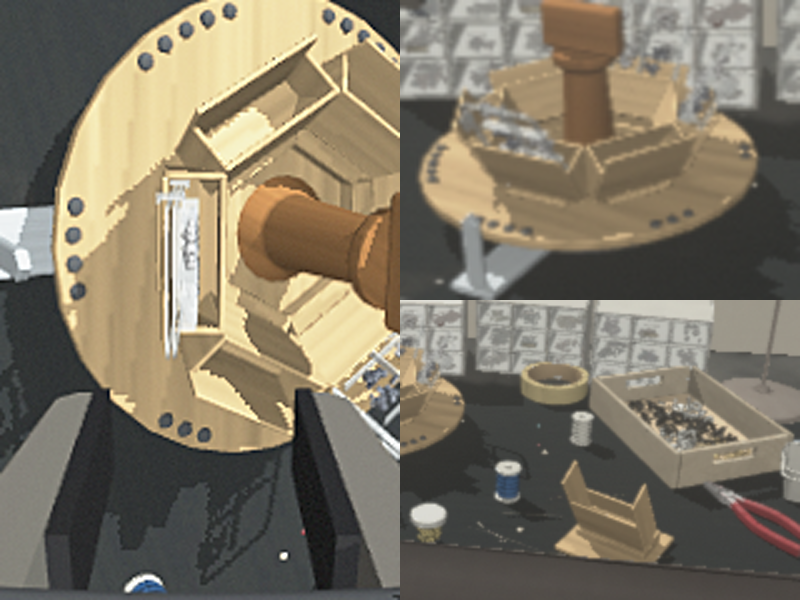

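The case stands in the four-stud bay, seated and leaning on its lip. The studs (75,207–291) are in line with the pointer, the stand is empty, and the spools, pot and pliers have not moved. I'll hand in.

```bash
python3 -c "
from plant import env
print(env.hand_in())"
```

```text
the job is handed in; nothing more can be done
None
```

I turned the four-stud bay to the pointer and filed the case on edge in it, pushed down to the floor and released. I handed the job in at about 17 s of robot time; the hand-in returned no verdict, but the last pictures showed the bay in line with the pointer and the spools, pot and pliers unmoved.

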